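# Hold a counting-chamber case in the corner of a sprung engraving jig

### The arm

A 6-joint arm with a two-finger parallel gripper is mounted at the origin on a cart in front of the work surface, level with it; the furniture and walls round the work are solid. World frame = base frame: x ahead of the robot, y to its left, z up, the work surface at z = 0. Lengths are in mm, angles in rad, forces in N, time in s.
With the tool pointing down it reaches from about 275 to 1000 mm from the base axis. Payload 8.4 kg.
Tool frame: the origin (TCP) lies midway between the tips of the shut fingers; the grasp point (between the pads) lies 19 mm behind it; z points along the fingers, y is the line along which they close (so a half turn about z gives the same grasp; the last joint's range is limited). The gripper opens to 85 mm and grips with 20 to 120 N. Pads are 22 mm wide; open, the fingers measure 114 mm over their backs; the gripper's body (76 mm by 85 mm) begins 54 mm behind the grasp point. The pads swing forward as they close: fully open they stand 13 mm farther back than shut.
Start: joints at [-1.114, 0.353, 1.633, -0, 1.155, -0.002], TCP at [276.794, -560.368, 231.281] pointing down, gripper open.
Joint ranges: [-2.63, 2.63], [-0.92, 2.1], [0.06, 2.66], [-1.3, 4.44], [0, 2.69], [-3.02, 3.02]. Speed limits (rad/s): [2.22, 2.22, 2.79, 3.14, 3.14, 3.14].

### API

Orientations are given as [roll, pitch, yaw] about the fixed x, y, z axes, in that order (R = Rz(yaw) Ry(pitch) Rx(roll)).
In Python, from rig import monitor, imaging, r gives the robot as it stands.
- The arm moves only by the tool drive_tool, never from a script. Its argument "plan" is a list of rows, each an object of numbers: "x", "y", "z": the shift along the tool's x, y, z in units of 50 mm (1.0 is 50 mm); "ax", "ay", "az": the turn, a rotation vector about the tool's x, y, z in units of 6 degrees (1.0 is 6 degrees); "hand": the finger opening in mm, from 0 to 85.4. In form: [{"x": .., "y": .., "z": .., "ax": .., "ay": .., "az": .., "hand": ..}, ...]. A call has 1 to 8 rows; each row is the pose to reach, as a shift and turn from the pose commanded when the call began, along the tool's axes at that moment; what a row does not reach only later rows make up. A row lasts 1/10 s, in which the tool goes at most 50 mm and 8.59 degrees, less where a joint would pass 70% of its speed; a pose out of reach is approached as far as the arm can. A call with a gripper value outside its range is refused whole. The fingers move at their own pace and stop on an object; "grip_force" is the grip in N (left out, the last holds). Time passes only in rows, so rows that repeat a pose let the fingers close. It gives the time, the measured TCP pose, the force, the opening and the grip force at its end, in the units of the state.
- monitor.sense(): the state, without advancing time (a new reading comes with each control period).
- imaging.grab_frame(name): name is "side" or "top"; returns the picture (400x640x3 uint8, red, green, blue); there is no depth.
- imaging.camera_info(name): a dict with "mtx" (3x3 intrinsics, pixels), "dist" ([k1, k2, p1, p2, k3] as OpenCV has them; the pictures are not rectified), "R" (3x3) and "t" (3): a world point X has camera coordinates R X + t. Camera axes: x right, y down, z forward; pixel columns grow to the right and rows downward; lengths in mm; the calibration is good to about 2 mm. A picture is of the moment at which its call begins. camera_info takes no time and is no camera call.
- r.sign_off(): hands the job in; it is judged then, once.
The state is a dict: "clock": time; "qpos": joint angles; "qvel": joint speeds; "joint_efforts": joint torques, N m; "eef_pos": TCP position; "tcp_rot": TCP orientation; "contact_force": force on the tool from outside, world axes, zero at the start; "wrist_torque": the same for the moment, N m; "opening": opening from 0.0 (shut) to 1.0 (fully open); "grasp_force": force on a finger pad.
Only numpy, scipy, OpenCV 4.12 (cv2) and the standard library are available. Lean on these libraries where they do the work, as an engineer would, in place of code of your own. Each camera call takes 0.05 s, during which the arm holds its last target. There are 200 camera calls.

### The job

Pick up the flat black counting-chamber case gently (thin glass inside: squeeze it with no more than about 25 N) and lay it flat on the jig's bed, lid up, one short end facing the fence and one long side close up against the stop block. Then press it with one diagonal push, down and toward the fence, so that the sprung bed and the sprung fence are both pushed in about half of their 10 mm travel, never right to the end of it. Finish while still holding it pressed like this, ready for engraving, and leave the timer, petri dish and marker where they are.

Things in the scene. Friction and masses are not known exactly. Their poses are not given: they have to be found in the camera images.
- case: flat black case of a counting chamber, 52 x 94 x 20 mm (own x, y, z), about 70 g, loose, lying lid up on the table. Origin: centre of its underside; y along its 94 mm length, z up. Grasp it from above across its 52 mm width, at the middle or up to 20 mm from it on the half away from the fence: the stop block takes up one long side near the fence. Either short end may face the fence.
- jig: fixed aluminium jig on the table. Origin: centre of its underside, below the seat; x points to the fence, y to the stop block's side, z up. Base plate 164 x 104 mm (x -66 to +98 mm), top at z = 12 mm. Behind the fence a fixed wall (x 69 to 79 mm, 72 mm wide, top at z = 59 mm). A case seated in the corner is centred at y = 0, and at x = 0 when it just touches the unpushed fence.
- stop_face (a point): centre of the working face of the fixed steel stop block, which looks to jig -y. The block spans jig x 27 to 47, y 26 to 40, z 12 to 48 mm; this point is at jig (37, 26, 30) mm. One long side of the case goes against it.
- bed_top (a point): point on the top face of the bed, 30 mm above the table and right above the jig's origin when the bed is up; sinks with the bed. The bed is a grey plastic plate 82 x 38 mm (jig x -46 to +36 mm), narrower than the case, so fingers can pass on both sides of it; 12 mm of free height between it and the base plate.
- bed (a joint): how far the bed is pushed down, m: 0 up, 0.010 bottomed out. Spring 0.8 N/mm with a preload of about 1.4 N: some 5.5 N at half travel (4 to 5 mm). It carries the case's weight without sinking.
- fence_face (a point): centre of the fence's working face (60 mm wide, 38 mm high, z from 19 to 57 mm), at jig x = +47 mm when unpushed; moves with the fence along jig +x.
- fence (a joint): how far the fence is pushed in along jig +x, m: 0 out, 0.010 bottomed out. Spring 0.8 N/mm with 1.6 N preload: some 5.5 N at half travel.
- timer: white square timer 62 x 62 x 20 mm, origin at the centre of its underside; leave it alone
- petri_dish: clear covered dish, 59 mm across, 14 mm high, origin at the centre of its underside; leave it alone
- marker: dark felt-tip marker lying flat, 14 x 131 x 16 mm, its length along own y, origin at the centre of its underside; leave it alone

How it is judged:
By the outcome, as a careful person would: the job done as asked, in the order asked, and still so for the second after the job is handed in, while the arm keeps its last pose, push and grip.
It also fails if it takes over 38 s, if anything falls off the work surface, if the arm or the gripper's body presses on something with over 40 N, if the wrist force passes 120 N, or if a joint passes its speed limit or range.

## Working session

There is one attempt and no reset: what is moved stays moved. The work goes in short steps, Python scripts to look and compute and a tool call to move; the robot and the scene stay as the last step left them, time stands still between calls to the robot, and variables do not carry over. Pictures are saved under pics/ and viewed, at most 10 in all, crops included, and the job is handed in when it is done.

Besides the shell and the picture viewer there is one more tool, called after "Request:" by a JSON object that holds its "name" and its "arguments". drive_tool: Moves the arm, as the interface text tells. Its arguments: {"type":"object","properties":{"plan":{"type":"array","items":{"type":"object","properties":{"x":{"type":"number"},"y":{"type":"number"},"z":{"type":"number"},"ax":{"type":"number"},"ay":{"type":"number"},"az":{"type":"number"},"hand":{"type":"number"}}}},"grip_force":{"type":"number"}},"required":["plan"]}

```bash
mkdir -p pics
cat > h.py <<'E'
import numpy as np, cv2
from rig import monitor, imaging, r
def shot(n,f):
    im=imaging.grab_frame(n); cv2.imwrite('pics/'+f,cv2.cvtColor(im,cv2.COLOR_RGB2BGR)); return im
def cam(n):
    c=imaging.camera_info(n); return [np.array(c[k],float) for k in('mtx','dist','R','t')]
def rays(n,px):
    K,d,R,t=cam(n); p=cv2.undistortPoints(np.array(px,float).reshape(-1,1,2),K,d)[:,0]
    D=np.c_[p,np.ones(len(p))]@R; return -R.T@t, D/np.linalg.norm(D,axis=1)[:,None]
def onplane(n,px,z):
    C,D=rays(n,px); return C+D*((z-C[2])/D[:,2])[:,None]
def proj(n,X):
    K,d,R,t=cam(n); return cv2.projectPoints(np.array(X,float).reshape(-1,1,3),cv2.Rodrigues(R)[0],t,K,d)[0][:,0]
def tri(a,b,names=('top','side')):
    C1,D1=rays(names[0],[a]);C2,D2=rays(names[1],[b]);
    A=np.c_[D1[0],-D2[0]]; s=np.linalg.lstsq(A,C2-C1,rcond=None)[0]
    p=C1+D1[0]*s[0];q=C2+D2[0]*s[1]; return (p+q)/2,np.linalg.norm(p-q)
E
python3 - <<'E'
from h import *
for n in('top','side'):
    shot(n,n+'0.png'); K,d,R,t=cam(n); print(n,K[0,0],(-R.T@t).round(),R[2].round(2))
print(monitor.sense())
E
```

```text
top 414.28065401615083 [ 307. -210.  918.] [ 0.22  0.04 -0.98]
side 517.7565526554127 [ -122. -1162.   471.] [ 0.5   0.79 -0.34]
{'clock': 0.1, 'qpos': array([-1.11438308e+00,  3.53562207e-01,  1.63407102e+00,  5.75193142e-06,
        1.15520870e+00, -2.43510979e-03]), 'qvel': array([-4.62925357e-05, -2.52382506e-03, -3.60211262e-03, -9.73185689e-05,
       -1.18367573e-03, -1.22186591e-03]), 'joint_efforts': array([ 1.16478670e-03, -6.06354690e+01, -3.42821002e+01,  2.46598722e-05,
        3.95103227e-03, -2.72328208e-05]), 'eef_pos': array([ 276.61217276, -559.9694621 ,  230.64236266]), 'tcp_rot': array([-3.14034340e+00, -8.30151293e-06,  4.58846021e-01]), 'contact_force': array([0.50764309, 0.59137587, 0.65980219]), 'wrist_torque': array([0.00934153, 0.01934683, 0.03133659]), 'grasp_force': 0.0, 'opening': 0.9990335530139632}
```

View pics/top0.png

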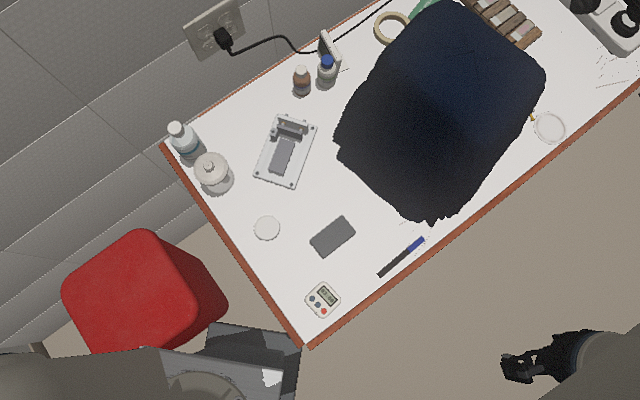

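View pics/side0.png

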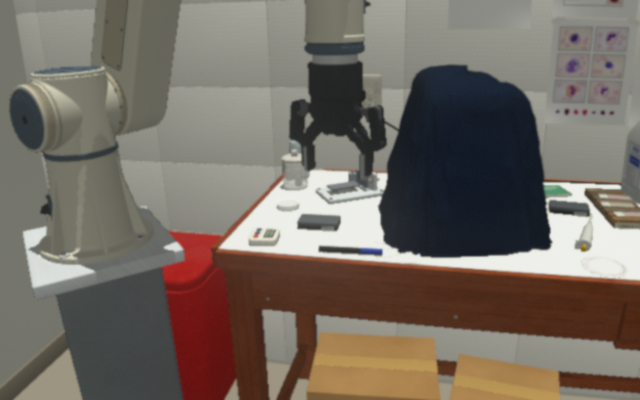

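The top view shows the case at about (333,237), the jig at (286,152) with its fence/wall end toward (291,127), the timer at (322,300), the dish at (266,228) and the marker at (401,258). The large dark covered object at (440,110) is an obstacle. In the side view the case is at (319,222) and the jig at (350,188).

Run:
```python
from h import *
t=cv2.imread('pics/top0.png'); s=cv2.imread('pics/side0.png')
a=cv2.resize(t[100:270,235:365],None,fx=4.5,fy=4.5,interpolation=cv2.INTER_CUBIC)[:600]
t2=cv2.resize(t[105:195,245:325],None,fx=6,fy=6,interpolation=cv2.INTER_CUBIC)
s2=cv2.resize(s[155:245,265:395],None,fx=6,fy=6,interpolation=cv2.INTER_CUBIC)
cv2.imwrite('pics/t2.png',t2);cv2.imwrite('pics/s2.png',s2)
# case mask: dark blob
for n,im,(u0,v0,u1,v1) in(('top',t,(300,205,365,268)),('side',s,(292,207,345,236))):
    g=cv2.cvtColor(im,cv2.COLOR_BGR2GRAY)[v0:v1,u0:u1]
    m=(g<140).astype(np.uint8); c=max(cv2.findContours(m,0,2)[0],key=cv2.contourArea)
    h=cv2.convexHull(c).astype(float)[:,0]+[u0,v0]
    q=cv2.approxPolyDP(cv2.convexHull(c),4,True)[:,0]+[u0,v0]
    rect=cv2.minAreaRect((c[:,0]+[u0,v0]).astype(np.float32)); print(n,cv2.contourArea(c),q.tolist(),rect)
    if n=='top':
        for z in(20,):
            P=onplane('top',h,z)[:,:2].astype(np.float32); print(cv2.minAreaRect(P))
        print(onplane('top',q,20).round(1))
    else: print(onplane('side',q,20).round(1))
print(onplane('top',[[286,152],[322,300],[266,228],[401,258],[378,275],[424,238],[283,150],[291,127],[345,150],[425,220],[163,145],[305,347],[540,70]],0).round())
```

```text
top 950.5 [[343, 216], [355, 232], [322, 258], [310, 240]] ((332.2665710449219, 236.6119842529297), (23.533382415771484, 42.9105110168457), 51.8427734375)
((447.60455322265625, -223.24069213867188), (51.73004913330078, 94.6159896850586), 46.57935333251953)
[[ 496.4 -240.3   20. ]
 [ 464.7 -271.1   20. ]
 [ 397.7 -207.6   20. ]
 [ 432.8 -176.    20. ]]
side 529.0 [[339, 217], [335, 230], [298, 228], [302, 215]] ((318.5116271972656, 222.18560791015625), (41.082942962646484, 14.471559524536133), 2.12109637260437)
[[ 488.2 -247.8   20. ]
 [ 439.8 -304.    20. ]
 [ 379.7 -248.4   20. ]
 [ 424.9 -187.9   20. ]]
[[ 633.  -88.    0.]
 [ 309. -221.    0.]
 [ 448.  -73.    0.]
 [ 425. -381.    0.]
 [ 381. -335.    0.]
 [ 477. -428.    0.]
 [ 637.  -81.    0.]
 [ 697.  -90.    0.]
 [ 658. -225.    0.]
 [ 519. -427.    0.]
 [ 609.  207.    0.]
 [ 206. -199.    0.]
 [ 952. -692.    0.]]
```

View pics/t2.png

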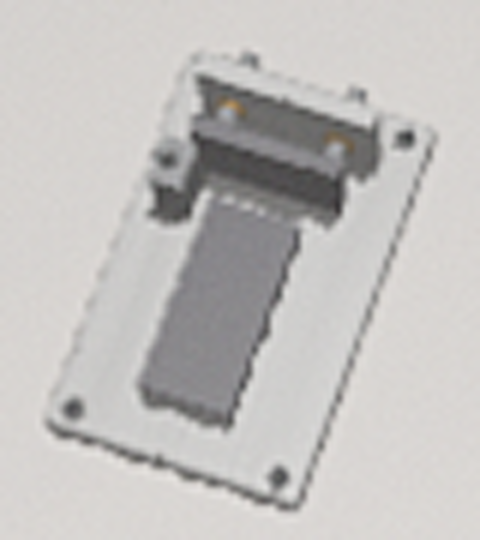

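View pics/s2.png

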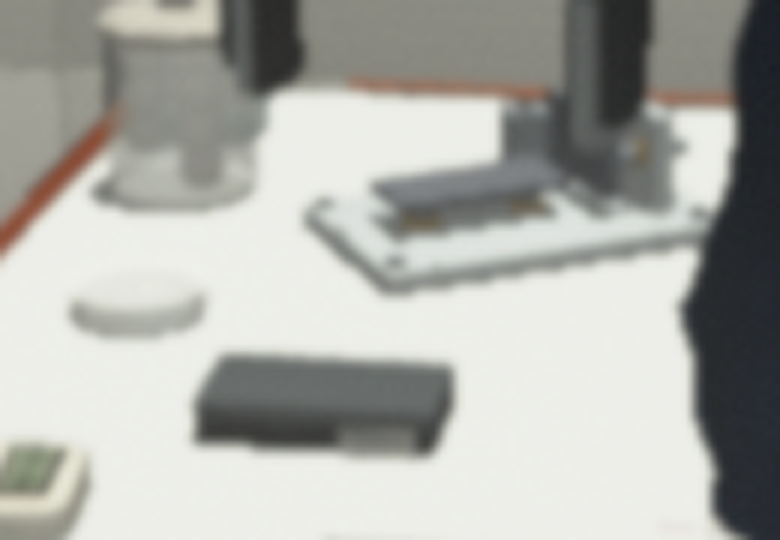

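In the top crop (offset 245,105, ×6) I read base corners at (45,425), (295,510) and (435,130), bed-top corners at (140,385), (228,418), (300,232) and (205,195), and the stop block at (170,165). In the side crop (offset 265,155, ×6) the bed corners are at (372,187) and (400,208), base corners at (308,212) and (390,285), and case top corners at (220,355), (453,368) and (200,402).

```bash
cat >> h.py <<'E'
def T(p): return np.array(p,float)/6+[245,105]-.42
def S(p): return np.array(p,float)/6+[265,155]-.42
E
python3 - <<'E'
from h import *
for nm,a,b in(('base-+',(45,425),(308,212)),('base--',(295,510),(390,287)),('bed-+',(140,385),(372,187)),('bed--',(228,418),(400,208))):
    p,e=tri(T(a),S(b)); print(nm,p.round(1),round(e,1))
for nm,a,b in(('caseA',(310,240),(220,355)),('caseB',(343,216),(453,368)),('caseC',(322,258),(198,402)),('caseD',(355,232),(443,415))):
    p,e=tri(a,S(b)); print(nm,p.round(1),round(e,1))
# jig fit from top view: (jig xyz, crop px)
J=[((-66,52,12),(45,422)),((-66,-52,12),(297,508)),((98,-52,12),(437,130)),((-46,19,30),(140,385)),((-46,-19,30),(228,418)),((36,-19,30),(300,232)),((36,19,30),(205,195))]
A=np.array([j[:2] for j,_ in J],float); B=np.array([onplane('top',[T(p)],j[2])[0,:2] for j,p in J])
print(B.round(1))
def fit(A,B):
    a=A-A.mean(0);b=B-B.mean(0);th=np.arctan2((a[:,0]*b[:,1]-a[:,1]*b[:,0]).sum(),(a*b).sum())
    R=np.array([[np.cos(th),-np.sin(th)],[np.sin(th),np.cos(th)]]); o=B.mean(0)-R@A.mean(0); return th,o,(B-(A@R.T+o))
for sel in(slice(0,3),slice(3,7),slice(0,7)):
    th,o,res=fit(A[sel],B[sel]); print(np.degrees(th).round(2),o.round(1),res.round(1).tolist())
E
```

```text
base-+ [564.  -21.2   5.6] 1.5
base-- [ 544.2 -121.4    4.6] 0.0
bed-+ [577.7 -57.3  25.2] 1.8
bed-- [569.3 -92.7  27. ] 1.4
caseA [ 431.8 -175.3   17.7] 3.0
caseB [ 496.6 -240.2   18.2] 0.5
caseC [ 399.5 -208.3   16.4] 3.1
caseD [ 467.3 -272.4   16.4] 4.4
[[ 562.8  -22. ]
 [ 543.2 -122.7]
 [ 703.  -152.6]
 [ 577.1  -58.5]
 [ 569.1  -93.4]
 [ 646.1 -108.2]
 [ 655.8  -69.8]]
-10.65 [617.3 -84.2] [[0.7, -1.1], [0.3, 0.4], [-1.0, 0.8]]
-10.28 [617.  -83.4] [[2.0, -2.0], [0.8, 0.5], [-2.9, 0.3], [0.0, 1.3]]
-10.53 [617.1 -83.7] [[1.1, -1.5], [0.5, 0.1], [-1.0, 0.1], [1.8, -1.9], [0.7, 0.6], [-2.9, 0.7], [-0.1, 1.8]]
```

```bash
cat >> h.py <<'E'
def units(p,yaw):
    """tool-axis units to world TCP p (mm) and yaw (deg), tool pointing down"""
    from scipy.spatial.transform import Rotation as Ro
    s=monitor.sense(); R0=Ro.from_euler('xyz',s['tcp_rot']); R1=Ro.from_euler('xyz',[np.pi,0,np.radians(yaw)])
    print('shift',(R0.inv().apply(np.array(p)-s['eef_pos'])/50).round(3),'turn',(np.degrees((R0.inv()*R1).as_rotvec())/6).round(3))
E
python3 - <<'E'
from h import *
units((350,-300,200),-43.5); units((443.6,-219.2,130),-43.5)
E
```

```text
shift [ 3.619 -4.011  0.618] turn [-1.0000e-02  7.0000e-03  1.1632e+01]
shift [ 6.013 -4.629  2.019] turn [-1.0000e-02  7.0000e-03  1.1632e+01]
```

Request:
{"name": "drive_tool", "arguments": {"plan": [{"x": 3.62,"y": -4.01,"z": 0.62,"az": 11.6,"hand": 85},{"x": 3.62,"y": -4.01,"z": 0.62,"az": 11.6,"hand": 85},{"x": 3.62,"y": -4.01,"z": 0.62,"az": 11.6,"hand": 85},{"x": 3.62,"y": -4.01,"z": 0.62,"az": 11.6,"hand": 85},{"x": 3.62,"y": -4.01,"z": 0.62,"az": 11.6,"hand": 85},{"x": 3.62,"y": -4.01,"z": 0.62,"az": 11.6,"hand": 85},{"x": 6.0,"y": -4.63,"z": 2.0,"az": 11.6,"hand": 85},{"x": 6.0,"y": -4.63,"z": 2.0,"az": 11.6,"hand": 85}], "grip_force": 22}}

```text
invalid input
```

Run:
```python
from h import *
s=monitor.sense();print(s['clock'],s['qpos'].round(2))
units((443.6,-219.2,110),-43.5)
```

```text
0.1 [-1.11  0.35  1.63  0.    1.16 -0.  ]
shift [ 6.013 -4.628  2.419] turn [-1.0000e-02  7.0000e-03  1.1632e+01]
```

Request:
{"name": "drive_tool", "arguments": {"plan": [{"x": 3.62,"y": -4.01,"z": 0.62,"ax": 0,"ay": 0,"az": 11.6,"hand": 85},{"x": 3.62,"y": -4.01,"z": 0.62,"ax": 0,"ay": 0,"az": 11.6,"hand": 85},{"x": 3.62,"y": -4.01,"z": 0.62,"ax": 0,"ay": 0,"az": 11.6,"hand": 85},{"x": 3.62,"y": -4.01,"z": 0.62,"ax": 0,"ay": 0,"az": 11.6,"hand": 85},{"x": 3.62,"y": -4.01,"z": 0.62,"ax": 0,"ay": 0,"az": 11.6,"hand": 85},{"x": 3.62,"y": -4.01,"z": 0.62,"ax": 0,"ay": 0,"az": 11.6,"hand": 85},{"x": 6.0,"y": -4.63,"z": 2.0,"ax": 0,"ay": 0,"az": 11.6,"hand": 85},{"x": 6.0,"y": -4.63,"z": 2.0,"ax": 0,"ay": 0,"az": 11.6,"hand": 85}], "grip_force": 22}}

```text
clock: 0.9
eef_pos: [411.7, -247.5, 155.6]
tcp_rot: [-3.141, -0.002, -0.703]
contact_force: [0.8, -0.8, -0.4]
opening: 0.994
grasp_force: 0.0
```

Run:
```python
from h import *
s=monitor.sense();print(s['clock'],s['qpos'].round(2))
units((443.6,-219.2,110),-43.5)
```

```text
0.9 [-0.54  0.22  2.01 -0.    0.91  1.73]
shift [ 0.119 -0.844  0.912] turn [-0.003 -0.019  0.539]
```

Request:
{"name": "drive_tool", "arguments": {"plan": [{"x": 0.12,"y": -0.84,"z": 1.1,"ax": 0,"ay": 0,"az": 0.54,"hand": 85},{"x": 0.12,"y": -0.84,"z": 1.3,"ax": 0,"ay": 0,"az": 0.54,"hand": 85},{"x": 0.12,"y": -0.84,"z": 1.5,"ax": 0,"ay": 0,"az": 0.54,"hand": 85},{"x": 0.12,"y": -0.84,"z": 1.5,"ax": 0,"ay": 0,"az": 0.54,"hand": 85}], "grip_force": 22}}

```text
clock: 1.3
eef_pos: [441.1, -219.6, 79.3]
tcp_rot: [3.14, 0.003, -0.752]
contact_force: [-0.1, -0.4, -0.1]
opening: 0.997
grasp_force: 0.0
```

Run:
```python
from h import *
t=shot('top','t1.png'); s=shot('side','s1.png')
a=cv2.resize(t[190:290,280:390],None,fx=4,fy=4); b=cv2.resize(s[100:260,240:400],None,fx=2.5,fy=2.5)
b=cv2.resize(b,(400,400)); cv2.imwrite('pics/c1.png',cv2.cvtColor(np.hstack([a[:400,:400],b]),cv2.COLOR_RGB2BGR))
units((443.6,-219.2,-2),-43.5)
```

```text
shift [-0.002 -0.043  1.665] turn [ 0.    -0.003  0.053]
```

View pics/c1.png

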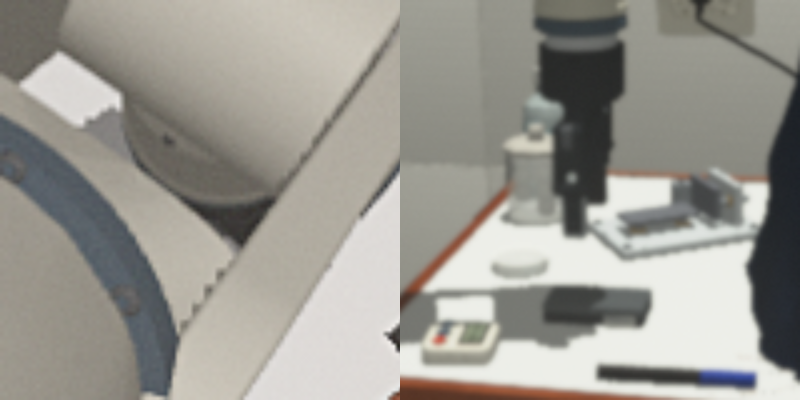

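The arm hides the case in the top view. In the side view the open fingers stand above and around the case, with the near fingertip at crop (573,235) and the case at crop (597,306). I'll descend.

Request:
{"name": "drive_tool", "arguments": {"plan": [{"x": 0,"y": -0.04,"z": 0.8,"ax": 0,"ay": 0,"az": 0.05,"hand": 85},{"x": 0,"y": -0.04,"z": 1.3,"ax": 0,"ay": 0,"az": 0.05,"hand": 85},{"x": 0,"y": -0.04,"z": 1.5,"ax": 0,"ay": 0,"az": 0.05,"hand": 85},{"x": 0,"y": -0.04,"z": 1.63,"ax": 0,"ay": 0,"az": 0.05,"hand": 85},{"x": 0,"y": -0.04,"z": 1.63,"ax": 0,"ay": 0,"az": 0.05,"hand": 85}], "grip_force": 22}}

```text
clock: 1.9
eef_pos: [444.0, -219.2, -0.4]
tcp_rot: [-3.141, -0.001, -0.759]
contact_force: [0.4, -0.9, 0.5]
opening: 0.997
grasp_force: 0.0
```

Run:
```python
from h import *
units((443.6,-219.2,-2),-43.5)
s=shot('side','s1.png')
b=cv2.resize(s[140:250,250:390],None,fx=5,fy=5); cv2.imwrite('pics/c2.png',cv2.cvtColor(b,cv2.COLOR_RGB2BGR))
```

```text
shift [-0.005  0.005  0.031] turn [-0.002 -0.006  0.002]
```

View pics/c2.png

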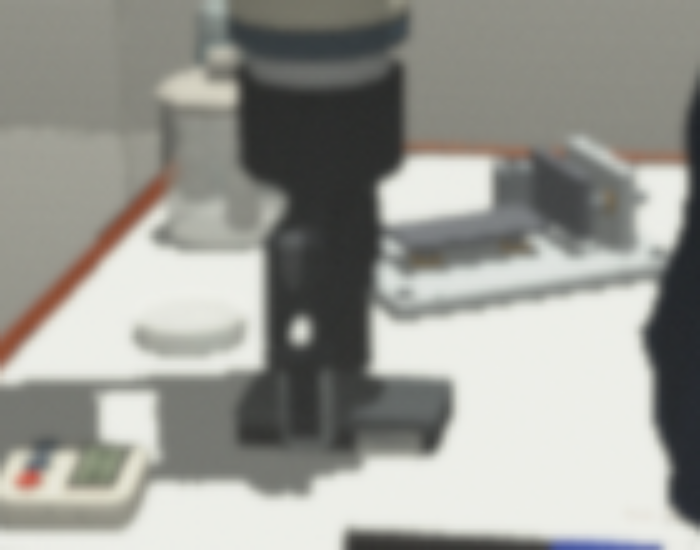

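The side view shows the near finger standing in front of the case's long side at crop (308,410), slightly toward the left end, with its tip just above the table. I'll close.

Request:
{"name": "drive_tool", "arguments": {"plan": [{"x": 0,"y": 0,"z": 0,"ax": 0,"ay": 0,"az": 0,"hand": 60},{"x": 0,"y": 0,"z": 0,"ax": 0,"ay": 0,"az": 0,"hand": 48},{"x": 0,"y": 0,"z": 0,"ax": 0,"ay": 0,"az": 0,"hand": 45},{"x": 0,"y": 0,"z": 0,"ax": 0,"ay": 0,"az": 0,"hand": 40},{"x": 0,"y": 0,"z": 0,"ax": 0,"ay": 0,"az": 0,"hand": 40},{"x": 0,"y": 0,"z": 0,"ax": 0,"ay": 0,"az": 0,"hand": 40},{"x": 0,"y": 0,"z": 0,"ax": 0,"ay": 0,"az": 0,"hand": 40}], "grip_force": 22}}

```text
clock: 2.65
eef_pos: [444.3, -218.9, -0.1]
tcp_rot: [-3.141, -0.001, -0.758]
contact_force: [-1.8, -0.5, 5.5]
opening: 0.604
grasp_force: 22.6
```

Request:
{"name": "drive_tool", "arguments": {"plan": [{"x": 0,"y": 0,"z": -0.5,"ax": 0,"ay": 0,"az": 0,"hand": 40},{"x": 0,"y": 0,"z": -1.2,"ax": 0,"ay": 0,"az": 0,"hand": 40},{"x": 0,"y": 0,"z": -2.0,"ax": 0,"ay": 0,"az": 0,"hand": 40},{"x": 0,"y": 0,"z": -2.0,"ax": 0,"ay": 0,"az": 0,"hand": 40}], "grip_force": 22}}

```text
clock: 3.05
eef_pos: [446.7, -220.0, 103.8]
tcp_rot: [-3.139, -0.008, -0.758]
contact_force: [0.3, -0.6, -0.5]
opening: 0.602
grasp_force: 24.5
```

Run:
```python
from h import *
units((602.7,-85.2,100),-10.55)
s=shot('side','s3.png'); P=proj('side',[[444,-219,110]])[0]; print(P)
u,v=int(P[0]),int(P[1]); b=cv2.resize(s[v-60:v+50,u-70:u+70],None,fx=5,fy=5); cv2.imwrite('pics/c3.png',cv2.cvtColor(b,cv2.COLOR_RGB2BGR)); print(u,v)
```

```text
shift [ 0.41  -4.103  0.088] turn [-1.000e-03 -7.900e-02 -5.483e+00]
[314.94975525 180.06797273]
314 180
```

View pics/c3.png

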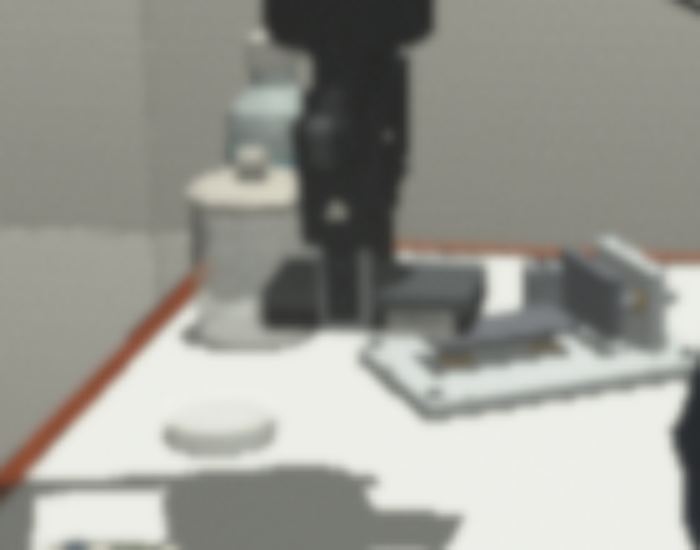

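The case is held level in the side view. The pad is at crop (347,290) and the case's bottom edge runs from (262,325) to (468,338), so the grasp is about 7 mm behind the middle. Next I'll move it over the jig.

Request:
{"name": "drive_tool", "arguments": {"plan": [{"x": 0.1,"y": -0.6,"z": 0,"ax": 0,"ay": 0,"az": -1.0,"hand": 40},{"x": 0.2,"y": -1.4,"z": 0,"ax": 0,"ay": 0,"az": -2.0,"hand": 40},{"x": 0.3,"y": -2.2,"z": 0,"ax": 0,"ay": 0,"az": -3.2,"hand": 40},{"x": 0.4,"y": -3.0,"z": 0,"ax": 0,"ay": 0,"az": -4.4,"hand": 40},{"x": 0.41,"y": -3.6,"z": 0,"ax": 0,"ay": 0,"az": -5.2,"hand": 40},{"x": 0.41,"y": -4.0,"z": 0,"ax": 0,"ay": 0,"az": -5.48,"hand": 40},{"x": 0.41,"y": -4.1,"z": 0,"ax": 0,"ay": 0,"az": -5.48,"hand": 40},{"x": 0.41,"y": -4.1,"z": 0,"ax": 0,"ay": 0,"az": -5.48,"hand": 40}], "grip_force": 21}}

```text
clock: 3.9
eef_pos: [598.9, -83.6, 98.2]
tcp_rot: [3.141, 0.002, -0.185]
contact_force: [0.1, -0.7, -0.2]
opening: 0.597
grasp_force: 24.4
```

Run:
```python
from h import *
units((602.7,-85.2,45),-10.55)
```

```text
shift [0.081 0.017 1.064] turn [ 0.002  0.015 -0.011]
```

Request:
{"name": "drive_tool", "arguments": {"plan": [{"x": 0.04,"y": 0.02,"z": 0.4,"ax": 0,"ay": 0,"az": 0,"hand": 40},{"x": 0.04,"y": 0.02,"z": 0.8,"ax": 0,"ay": 0,"az": 0,"hand": 40},{"x": 0.04,"y": 0.02,"z": 0.8,"ax": 0,"ay": 0,"az": 0,"hand": 40},{"x": 0.04,"y": 0.02,"z": 0.8,"ax": 0,"ay": 0,"az": 0,"hand": 40}], "grip_force": 20}}

```text
clock: 4.3
eef_pos: [600.3, -86.0, 58.9]
tcp_rot: [3.141, 0.002, -0.186]
contact_force: [-0.0, -0.6, -0.6]
opening: 0.601
grasp_force: 24.4
```

Run:
```python
from h import *
units((602.7,-85.2,45),-10.55)
s=shot('side','s4.png'); t=shot('top','t4.png')
b=cv2.resize(s[130:210,300:410],None,fx=5,fy=5); a=cv2.resize(t[100:180,245:325],None,fx=5,fy=5)
cv2.imwrite('pics/c4.png',cv2.cvtColor(np.vstack([b[:,:400],])if 0 else np.hstack([b[:,:450],a[:,:340]]),cv2.COLOR_RGB2BGR))
```

```text
shift [ 0.044 -0.025  0.279] turn [ 0.002  0.014 -0.02 ]
```

View pics/c4.png

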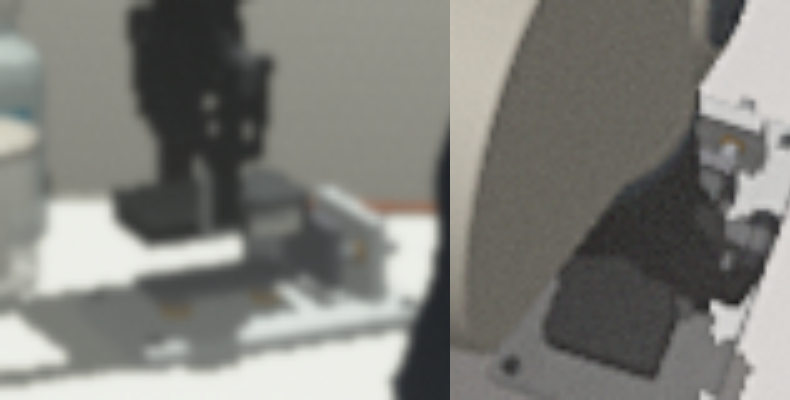

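In the side view the case hangs level just above the bed. In the top view its rear-end corners show at crop (548,345) and (657,378), which I'll check against the jig frame.

```bash
cat >> h.py <<'E'
th=np.radians(-10.55);O=np.array([617.2,-83.8]);RJ=np.array([[np.cos(th),-np.sin(th)],[np.sin(th),np.cos(th)]])
def jig(p): return (np.array(p)[...,:2]-O)@RJ
E
python3 - <<'E'
from h import *
px=np.array([(547,347),(657,379),(568,262),(680,310)],float); px=(px-[450,0])/5+[245,100]-.4
w=onplane('top',px,79); print(w.round(1).tolist(),jig(w).round(1).tolist())
s=monitor.sense(); print('tcp',jig(s['eef_pos']).round(1),s['eef_pos'].round(1),np.degrees(s['tcp_rot'][2]))
E
```

```text
[[560.5, -58.7, 79.0], [553.2, -107.4, 79.0], [599.5, -60.9, 79.0], [585.0, -112.1, 79.0]] [[-60.4, 14.3], [-58.6, -34.9], [-21.6, 19.3], [-26.5, -33.7]]
tcp [-15.   -4.9] [601.6 -85.9  60. ] -10.635967143276579
```

Request:
{"name": "drive_tool", "arguments": {"plan": [{"x": 0,"y": 0,"z": 0.25,"ax": 0,"ay": 0,"az": 0,"hand": 40},{"x": 0,"y": 0,"z": 0.45,"ax": 0,"ay": 0,"az": 0,"hand": 40},{"x": 0,"y": 0,"z": 0.5,"ax": 0,"ay": 0,"az": 0,"hand": 40},{"x": 0,"y": 0,"z": 0.54,"ax": 0,"ay": 0,"az": 0,"hand": 40},{"x": 0,"y": 0,"z": 0.56,"ax": 0,"ay": 0,"az": 0,"hand": 40},{"x": 0,"y": 0,"z": 0.56,"ax": 0,"ay": 0,"az": 0,"hand": 40}], "grip_force": 20}}

```text
clock: 5.0
eef_pos: [601.5, -85.2, 31.0]
tcp_rot: [-3.142, 0.0, -0.184]
contact_force: [0.4, 0.2, -0.5]
opening: 0.605
grasp_force: 24.4
```

Request:
{"name": "drive_tool", "arguments": {"plan": [{"x": 0,"y": 0,"z": 0.01,"ax": 0,"ay": 0,"az": 0,"hand": 40},{"x": 0,"y": 0,"z": 0.02,"ax": 0,"ay": 0,"az": 0,"hand": 40},{"x": 0,"y": 0,"z": 0.02,"ax": 0,"ay": 0,"az": 0,"hand": 40}], "grip_force": 20}}

```text
clock: 5.3
eef_pos: [601.5, -85.3, 30.2]
tcp_rot: [-3.142, -0.0, -0.185]
contact_force: [0.5, -0.1, -0.9]
opening: 0.602
grasp_force: 24.4
```

Request:
{"name": "drive_tool", "arguments": {"plan": [{"x": 0,"y": 0,"z": 0.01,"ax": 0,"ay": 0,"az": 0,"hand": 40},{"x": 0,"y": 0,"z": 0.02,"ax": 0,"ay": 0,"az": 0,"hand": 40},{"x": 0,"y": 0,"z": 0.02,"ax": 0,"ay": 0,"az": 0,"hand": 40}], "grip_force": 20}}

```text
clock: 5.6
eef_pos: [601.5, -85.2, 29.1]
tcp_rot: [-3.142, -0.0, -0.185]
contact_force: [-0.3, -1.1, 1.1]
opening: 0.6
grasp_force: 24.7
```

Request:
{"name": "drive_tool", "arguments": {"plan": [{"x": 0,"y": -0.03,"z": 0,"ax": 0,"ay": 0,"az": 0,"hand": 40},{"x": 0,"y": -0.06,"z": 0,"ax": 0,"ay": 0,"az": 0,"hand": 40},{"x": 0,"y": -0.08,"z": 0,"ax": 0,"ay": 0,"az": 0,"hand": 40},{"x": 0,"y": -0.08,"z": 0,"ax": 0,"ay": 0,"az": 0,"hand": 40}], "grip_force": 20}}

```text
clock: 6.0
eef_pos: [602.3, -81.1, 29.1]
tcp_rot: [-3.142, -0.0, -0.184]
contact_force: [0.4, -0.3, 2.3]
opening: 0.599
grasp_force: 24.7
```

```bash
cat >> h.py <<'E'
def fj():
    s=monitor.sense(); f=s['contact_force']; a=f[:2]@RJ; print(s['clock'],'tcp jig',jig(s['eef_pos']).round(2),round(s['eef_pos'][2],2),'F jig',a.round(2),round(f[2],2),'torque',s['wrist_torque'].round(2),'yaw',np.degrees(s['tcp_rot'][2]).round(2),'grip',round(s['grasp_force'],1))
E
python3 -c "
from h import *
fj()"
```

```text
6.0 tcp jig [-15.14  -0.1 ] 29.09 F jig [ 0.45 -0.23] 2.27 torque [-0.03 -0.1  -0.04] yaw -10.56 grip 24.7
```

Request:
{"name": "drive_tool", "arguments": {"plan": [{"x": 0,"y": -0.02,"z": 0,"ax": 0,"ay": 0,"az": 0,"hand": 40},{"x": 0,"y": -0.03,"z": 0,"ax": 0,"ay": 0,"az": 0,"hand": 40},{"x": 0,"y": -0.03,"z": 0,"ax": 0,"ay": 0,"az": 0,"hand": 40}], "grip_force": 20}}

```text
clock: 6.3
eef_pos: [602.4, -80.4, 29.1]
tcp_rot: [3.141, -0.0, -0.185]
contact_force: [-0.6, -4.5, 1.2]
opening: 0.603
grasp_force: 24.7
```

Request:
{"name": "drive_tool", "arguments": {"plan": [{"x": 0,"y": -0.02,"z": 0,"ax": 0,"ay": 0,"az": 0,"hand": 40},{"x": 0,"y": -0.03,"z": 0,"ax": 0,"ay": 0,"az": 0,"hand": 40},{"x": 0,"y": -0.03,"z": 0,"ax": 0,"ay": 0,"az": 0,"hand": 40}], "grip_force": 20}}

```text
clock: 6.6
eef_pos: [602.3, -80.2, 29.1]
tcp_rot: [3.139, 0.0, -0.185]
contact_force: [-3.3, -13.4, 2.7]
opening: 0.602
grasp_force: 24.8
```

```bash
python3 -c "
from h import *
fj()"
```

```text
6.6 tcp jig [-15.32   0.79] 29.07 F jig [ -0.76 -13.78] 2.65 torque [-2.03  0.36 -0.59] yaw -10.61 grip 24.8
```

Request:
{"name": "drive_tool", "arguments": {"plan": [{"x": 0,"y": 0.033,"z": -0.01,"ax": 0,"ay": 0,"az": 0,"hand": 40},{"x": 0.03,"y": 0.033,"z": -0.01,"ax": 0,"ay": 0,"az": 0,"hand": 40},{"x": 0.07,"y": 0.033,"z": -0.01,"ax": 0,"ay": 0,"az": 0,"hand": 40},{"x": 0.1,"y": 0.033,"z": -0.01,"ax": 0,"ay": 0,"az": 0,"hand": 40},{"x": 0.1,"y": 0.033,"z": -0.01,"ax": 0,"ay": 0,"az": 0,"hand": 40}], "grip_force": 20}}

```text
clock: 7.1
eef_pos: [606.0, -81.1, 29.0]
tcp_rot: [3.141, 0.003, -0.184]
contact_force: [-4.3, -5.0, 0.6]
opening: 0.602
grasp_force: 24.7
```

```bash
python3 -c "
from h import *
fj()"
```

```text
7.1 tcp jig [-11.51   0.59] 28.99 F jig [-3.32 -5.75] 0.61 torque [-0.79  0.54 -0.2 ] yaw -10.56 grip 24.7
```

Request:
{"name": "drive_tool", "arguments": {"plan": [{"x": 0,"y": 0.012,"z": 0,"ax": 0,"ay": 0,"az": 0,"hand": 40},{"x": 0,"y": 0.012,"z": 0,"ax": 0,"ay": 0,"az": 0,"hand": 40},{"x": 0,"y": 0.012,"z": 0,"ax": 0,"ay": 0,"az": 0,"hand": 40}], "grip_force": 20}}

```text
clock: 7.4
eef_pos: [606.8, -81.3, 29.3]
tcp_rot: [3.142, 0.001, -0.184]
contact_force: [-3.5, -2.3, 0.2]
opening: 0.605
grasp_force: 24.6
```

Run:
```python
from h import *
fj()
s=shot('side','s5.png'); t=shot('top','t5.png')
b=cv2.resize(s[145:205,310:400],None,fx=6,fy=6); a=cv2.resize(t[110:170,275:317],None,fx=6,fy=6)
cv2.imwrite('pics/c5.png',cv2.cvtColor(np.hstack([b,a]),cv2.COLOR_RGB2BGR)); fj()
```

```text
7.4 tcp jig [-10.64   0.53] 29.33 F jig [-2.99 -2.87] 0.17 torque [-0.27  0.39 -0.03] yaw -10.57 grip 24.6
7.5 tcp jig [-10.47   0.51] 29.44 F jig [-1.96 -2.14] 0.65 torque [-0.25  0.34 -0.05] yaw -10.57 grip 24.6
```

View pics/c5.png

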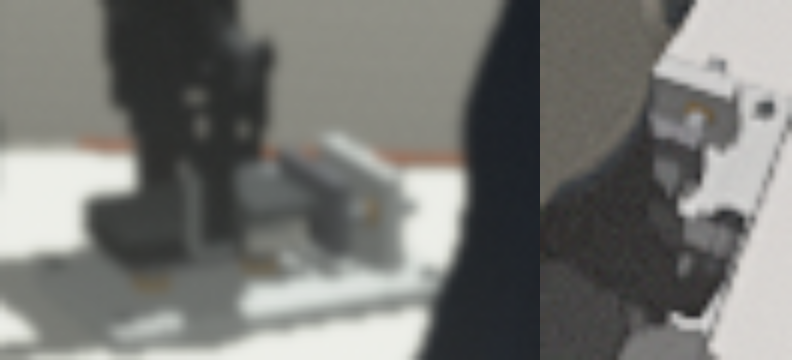

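The side view shows the case flat on the bed at crop (90–320,200) with its front end at or near the fence at (320,190). The stop block stands behind it. I'll confirm contact with averaged forces.

```bash
cat >> h.py <<'E'
def avg(n=8):
    L=[]
    for i in range(n):
        imaging.grab_frame('side'); s=monitor.sense(); f=s['contact_force']; L.append(np.r_[f[:2]@RJ,f[2],jig(s['eef_pos']),s['eef_pos'][2],s['grasp_force']])
    L=np.array(L); print(s['clock'],'F jig',L[:,:3].mean(0).round(2),'sd',L[:,:3].std(0).round(2),'tcp',L[-1,3:6].round(2),'grip',L[:,6].max().round(1))
E
python3 -c "
from h import *
avg(8)"
```

```text
7.9 F jig [-1.8  -1.55  0.46] sd [0.67 0.57 0.45] tcp [-10.16   0.53  29.57] grip 24.6
```

Request:
{"name": "drive_tool", "arguments": {"plan": [{"x": 0.02,"y": 0,"z": 0,"ax": 0,"ay": 0,"az": 0,"hand": 40},{"x": 0.03,"y": 0,"z": 0,"ax": 0,"ay": 0,"az": 0,"hand": 40},{"x": 0.03,"y": 0,"z": 0,"ax": 0,"ay": 0,"az": 0,"hand": 40}], "grip_force": 20}}

```text
clock: 8.2
eef_pos: [609.0, -81.8, 29.6]
tcp_rot: [-3.141, -0.001, -0.185]
contact_force: [-0.0, -0.8, 0.9]
opening: 0.601
grasp_force: 24.6
```

```bash
python3 -c "
from h import *
avg(8)"
```

```text
8.6 F jig [-0.05 -0.24  1.01] sd [0.48 0.35 0.69] tcp [-8.46  0.5  29.62] grip 24.6
```

Request:
{"name": "drive_tool", "arguments": {"plan": [{"x": 0.02,"y": -0.005,"z": 0,"ax": 0,"ay": 0,"az": 0,"hand": 40},{"x": 0.03,"y": -0.005,"z": 0,"ax": 0,"ay": 0,"az": 0,"hand": 40},{"x": 0.03,"y": -0.005,"z": 0,"ax": 0,"ay": 0,"az": 0,"hand": 40}], "grip_force": 20}}

```text
clock: 8.9
eef_pos: [609.8, -81.9, 29.4]
tcp_rot: [3.141, 0.001, -0.185]
contact_force: [-2.0, -1.7, 1.7]
opening: 0.602
grasp_force: 24.7
```

```bash
python3 -c "
from h import *
avg(6)"
```

```text
9.2 F jig [-2.33 -2.61  1.22] sd [0.51 0.43 0.49] tcp [-7.6   0.55 29.39] grip 24.6
```

Request:
{"name": "drive_tool", "arguments": {"plan": [{"x": 0.02,"y": 0,"z": 0,"ax": 0,"ay": 0,"az": 0,"hand": 40},{"x": 0.02,"y": 0,"z": 0,"ax": 0,"ay": 0,"az": 0,"hand": 40},{"x": 0.02,"y": 0,"z": 0,"ax": 0,"ay": 0,"az": 0,"hand": 40}], "grip_force": 20}}

```text
clock: 9.5
eef_pos: [611.1, -82.1, 29.5]
tcp_rot: [3.141, 0.0, -0.185]
contact_force: [-2.8, -2.4, 1.0]
opening: 0.602
grasp_force: 24.6
```

```bash
python3 -c "
from h import *
avg(6)"
```

```text
9.8 F jig [-2.8  -4.72  0.81] sd [0.45 0.54 0.57] tcp [-6.3   0.59 29.49] grip 24.6
```

Request:
{"name": "drive_tool", "arguments": {"plan": [{"x": 0,"y": 0.01,"z": 0,"ax": 0,"ay": 0,"az": 0,"hand": 40},{"x": 0,"y": 0.01,"z": 0,"ax": 0,"ay": 0,"az": 0,"hand": 40}], "grip_force": 20}}

```text
clock: 10.0
eef_pos: [611.5, -82.3, 29.7]
tcp_rot: [-3.141, -0.001, -0.185]
contact_force: [-2.1, -0.6, 0.4]
opening: 0.604
grasp_force: 24.6
```

```bash
python3 -c "
from h import *
avg(8)"
```

```text
10.4 F jig [-0.44  0.45  0.16] sd [0.62 0.95 0.44] tcp [-5.92  0.47 29.66] grip 24.6
```

Request:
{"name": "drive_tool", "arguments": {"plan": [{"x": 0.02,"y": 0,"z": 0,"ax": 0,"ay": 0,"az": 0,"hand": 40},{"x": 0.02,"y": 0,"z": 0,"ax": 0,"ay": 0,"az": 0,"hand": 40}], "grip_force": 20}}

```text
clock: 10.6
eef_pos: [611.8, -82.5, 29.5]
tcp_rot: [-3.141, 0.001, -0.184]
contact_force: [-1.4, 2.5, 1.9]
opening: 0.604
grasp_force: 24.7
```

```bash
python3 -c "
from h import *
avg(6)"
```

```text
10.9 F jig [-2.64  2.03  1.55] sd [0.49 0.31 0.29] tcp [-5.47  0.25 29.43] grip 24.8
```

Request:
{"name": "drive_tool", "arguments": {"plan": [{"x": 0.02,"y": 0,"z": 0,"ax": 0,"ay": 0,"az": 0,"hand": 40},{"x": 0.02,"y": 0,"z": 0,"ax": 0,"ay": 0,"az": 0,"hand": 40}], "grip_force": 20}}

```text
clock: 11.1
eef_pos: [612.8, -82.8, 29.4]
tcp_rot: [3.142, 0.001, -0.185]
contact_force: [-2.4, 2.3, 2.3]
opening: 0.6
grasp_force: 24.7
```

```bash
python3 -c "
from h import *
avg(6)"
```

```text
11.4 F jig [-3.73  1.48  1.35] sd [0.33 0.38 0.41] tcp [-4.51  0.13 29.42] grip 24.7
```

Request:
{"name": "drive_tool", "arguments": {"plan": [{"x": -0.02,"y": 0,"z": -0.005,"ax": 0,"ay": 0,"az": 0,"hand": 40},{"x": -0.045,"y": -0.006,"z": -0.005,"ax": 0,"ay": 0,"az": 0,"hand": 40},{"x": -0.045,"y": -0.008,"z": -0.005,"ax": 0,"ay": 0,"az": 0,"hand": 40},{"x": -0.045,"y": -0.008,"z": -0.005,"ax": 0,"ay": 0,"az": 0,"hand": 40}], "grip_force": 20}}

```text
clock: 11.8
eef_pos: [611.5, -82.3, 30.0]
tcp_rot: [3.141, -0.001, -0.185]
contact_force: [-0.4, -0.3, -0.3]
opening: 0.604
grasp_force: 24.5
```

```bash
python3 -c "
from h import *
avg(8)"
```

```text
12.2 F jig [ 1.17 -1.02  0.43] sd [0.23 0.28 0.75] tcp [-6.15  0.54 29.94] grip 24.6
```

Request:
{"name": "drive_tool", "arguments": {"plan": [{"x": 0.018,"y": 0,"z": 0.018,"ax": 0,"ay": 0,"az": 0,"hand": 40},{"x": 0.036,"y": 0,"z": 0.036,"ax": 0,"ay": 0,"az": 0,"hand": 40},{"x": 0.054,"y": 0,"z": 0.054,"ax": 0,"ay": 0,"az": 0,"hand": 40},{"x": 0.072,"y": 0,"z": 0.072,"ax": 0,"ay": 0,"az": 0,"hand": 40},{"x": 0.09,"y": 0,"z": 0.09,"ax": 0,"ay": 0,"az": 0,"hand": 40},{"x": 0.1,"y": 0,"z": 0.1,"ax": 0,"ay": 0,"az": 0,"hand": 40},{"x": 0.1,"y": 0,"z": 0.1,"ax": 0,"ay": 0,"az": 0,"hand": 40}], "grip_force": 20}}

```text
clock: 12.9
eef_pos: [614.2, -82.7, 24.4]
tcp_rot: [3.141, 0.003, -0.185]
contact_force: [-7.1, 0.4, 5.7]
opening: 0.604
grasp_force: 25.2
```

```bash
python3 -c "
from h import *
avg(8)"
```

```text
13.3 F jig [-6.39 -1.3   5.54] sd [0.48 0.52 0.6 ] tcp [-3.14  0.51 24.39] grip 25.2
```

Request:
{"name": "drive_tool", "arguments": {"plan": [{"x": 0.015,"y": 0,"z": 0.0,"ax": 0,"ay": 0,"az": 0,"hand": 40},{"x": 0.03,"y": 0,"z": 0.0,"ax": 0,"ay": 0,"az": 0,"hand": 40},{"x": 0.03,"y": 0,"z": 0.0,"ax": 0,"ay": 0,"az": 0,"hand": 40}], "grip_force": 20}}

```text
clock: 13.6
eef_pos: [615.3, -82.9, 24.4]
tcp_rot: [3.141, 0.004, -0.185]
contact_force: [-9.2, -0.4, 7.6]
opening: 0.602
grasp_force: 25.3
```

Run:
```python
from h import *
avg(6)
from scipy.ndimage import map_coordinates
xs=np.arange(38,84,2.)
for n,old in(('top','t5.png'),('side','s5.png')):
    A=cv2.imread('pics/'+old,0).astype(float); shot(n,n+'6.png'); B=cv2.imread('pics/'+n+'6.png',0).astype(float)
    for y,z in((-24,57),(-29,50),(-29,40)):
        J=np.c_[xs,0*xs+y]@RJ.T+O; p=proj(n,np.c_[J,0*xs+z])
        for I in(A,B): print(n,y,z,map_coordinates(I,[p[:,1],p[:,0]],order=1).astype(int).tolist())
```

```text
13.9 F jig [-7.78 -1.46  6.73] sd [0.49 0.39 0.46] tcp [-2.02  0.54 24.38] grip 25.3
top -24 57 [102, 84, 69, 68, 67, 100, 130, 131, 133, 147, 160, 151, 119, 98, 95, 96, 117, 192, 203, 205, 193, 162, 150]
top -24 57 [101, 111, 111, 102, 80, 67, 73, 108, 134, 133, 134, 136, 114, 100, 94, 95, 117, 193, 202, 203, 193, 164, 155]
top -29 50 [75, 68, 67, 64, 63, 58, 65, 92, 101, 108, 103, 98, 91, 86, 92, 97, 96, 94, 170, 200, 204, 200, 190]
top -29 50 [73, 79, 74, 66, 69, 66, 64, 62, 61, 86, 97, 99, 94, 88, 95, 99, 95, 91, 170, 200, 204, 200, 191]
top -29 40 [110, 96, 78, 62, 61, 59, 69, 90, 111, 110, 103, 103, 102, 99, 92, 93, 97, 98, 96, 103, 158, 202, 208]
top -29 40 [105, 98, 102, 93, 74, 65, 63, 58, 55, 62, 75, 89, 94, 96, 94, 97, 101, 101, 98, 104, 159, 203, 208]
side -24 57 [74, 79, 87, 96, 104, 111, 113, 113, 110, 109, 109, 111, 118, 128, 142, 157, 170, 182, 185, 180, 170, 160, 157]
side -24 57 [71, 71, 74, 80, 88, 97, 105, 110, 112, 111, 110, 112, 118, 128, 141, 156, 171, 183, 184, 179, 171, 160, 156]
side -29 50 [74, 70, 69, 70, 71, 75, 80, 87, 95, 102, 106, 108, 108, 108, 107, 110, 115, 120, 128, 140, 159, 186, 209]
side -29 50 [88, 82, 77, 72, 70, 70, 73, 77, 82, 89, 96, 102, 105, 106, 107, 110, 114, 120, 129, 141, 158, 185, 208]
side -29 40 [64, 65, 67, 69, 71, 74, 80, 88, 99, 108, 114, 115, 111, 107, 104, 106, 111, 117, 123, 128, 132, 139, 147]
side -29 40 [82, 79, 75, 72, 70, 69, 72, 76, 80, 88, 97, 104, 106, 105, 103, 105, 110, 117, 123, 128, 131, 138, 144]
```

Request:
{"name": "drive_tool", "arguments": {"plan": [{"x": 0.01,"y": 0,"z": 0.0,"ax": 0,"ay": 0,"az": 0,"hand": 40},{"x": 0.02,"y": 0,"z": 0.0,"ax": 0,"ay": 0,"az": 0,"hand": 40},{"x": 0.02,"y": 0,"z": 0.0,"ax": 0,"ay": 0,"az": 0,"hand": 40}], "grip_force": 20}}

```text
clock: 14.3
eef_pos: [616.0, -83.0, 24.3]
tcp_rot: [3.141, 0.005, -0.185]
contact_force: [-8.8, 0.4, 8.4]
opening: 0.604
grasp_force: 25.3
```

Run:
```python
from h import *
avg(8)
from scipy.ndimage import map_coordinates
xs=np.arange(40,66,2.)
for n,old in(('top','t5.png'),('side','s5.png')):
    A=cv2.imread('pics/'+old,0).astype(float); shot(n,n+'7.png'); B=cv2.imread('pics/'+n+'7.png',0).astype(float)
    J=np.c_[xs,0*xs-24]@RJ.T+O; p=proj(n,np.c_[J,0*xs+57])
    for I in(A,B): print(n,map_coordinates(I,[p[:,1],p[:,0]],order=1).astype(int).tolist())
zs=np.arange(10,60,2.)
for x0 in(-45,-35,28):
    for I,dx in((A,-10.5),(B,-1.2)):
        J=np.c_[0*zs+x0+dx+7,0*zs-26]@RJ.T+O; p=proj('side',np.c_[J,zs]); print('z',x0,map_coordinates(I,[p[:,1],p[:,0]],order=1).astype(int).tolist())
```

```text
14.7 F jig [-8.71 -1.28  7.35] sd [0.45 0.49 0.47] tcp [-1.32  0.52 24.31] grip 25.3
top [84, 69, 68, 67, 100, 130, 131, 133, 147, 160, 151, 119, 98]
top [101, 109, 110, 89, 71, 63, 83, 127, 134, 137, 136, 114, 98]
side [79, 87, 96, 104, 111, 113, 113, 110, 109, 109, 111, 118, 128]
side [71, 72, 77, 84, 93, 102, 109, 114, 112, 111, 111, 117, 127]
z -45 [113, 110, 110, 109, 108, 106, 102, 97, 90, 81, 71, 62, 56, 53, 54, 57, 61, 64, 65, 65, 64, 63, 63, 63, 63]
z -45 [115, 112, 109, 106, 102, 93, 83, 72, 63, 57, 54, 54, 56, 59, 62, 64, 65, 65, 64, 63, 63, 63, 63, 72, 93]
z -35 [121, 114, 110, 107, 103, 98, 94, 90, 84, 76, 67, 59, 54, 53, 55, 57, 61, 63, 64, 64, 63, 62, 62, 62, 61]
z -35 [122, 112, 110, 108, 103, 97, 88, 75, 64, 57, 53, 54, 56, 59, 63, 65, 65, 65, 63, 63, 62, 62, 61, 61, 60]
z 28 [204, 181, 152, 133, 126, 132, 146, 149, 143, 130, 126, 123, 120, 114, 107, 100, 91, 85, 84, 89, 96, 99, 99, 97, 92]
z 28 [213, 186, 158, 130, 114, 111, 113, 120, 124, 123, 119, 112, 103, 95, 86, 83, 85, 91, 97, 99, 98, 94, 89, 81, 75]
```

Run:
```python
from h import *
avg(10)
print(r.sign_off())
```

```text
15.3 F jig [-9.01 -1.45  7.17] sd [0.41 0.53 0.55] tcp [-1.34  0.53 24.29] grip 25.3
the job is handed in; nothing more can be done
None
```

I handed the job in at 15.3 s with the case lid up on the jig, one long side against the stop block, held pressed with the bed about 5 mm down and the fence about 4.7 mm in, gripped at 25.3 N; before that push, while finding the fence, I moved it in by about 1 mm and backed off.

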